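# Unpack the buff sticks at the jeweller's bench

### The job

Use the bench knife's blade in the slot under the case's lid to lever the case open, then lay every buff stick from the case (there are two to four) squarely and centrally across both sloping rails of the stick rack. Put the knife back in its rest as it lay at the start, and when all the sticks are on the rack shut the empty case's lid fully; leave the other things on the bench alone.

Things in the scene. Friction and masses are not known exactly. Their poses are not given: they have to be found in the camera images.
- case: Dark wooden case fixed to the bench, 100 (x) x 246 (y) x 42 mm high, walls and floor 5 mm. Origin: centre of its underside; x from front wall to hinge wall. Floor has 4 pockets (one per stick, floor z 5 mm) 30 mm wide at y = -82.5, -27.5, 27.5, 82.5 mm, between pads 25 mm wide (20.5 at the end walls), 6 mm higher.
- case_slot (a point): Middle of the slot under the shut lid, at the outer face of the case's front wall (case x -50, z 37.5 mm). The front wall is only 33 mm high, so the slot is 9 mm high, along the whole front. Axes as the case.
- case_hinge (a point): Middle of the lid's hinge axis (case x 50, z 42 mm); the axis runs along the case's y. Axes as the case; does not turn with the lid.
- case_lid (a joint): Angle of the pale wooden lid (brass panel on top), rad: 0 shut, 1.9 fully open, leaning back. Lid 100 x 246 x 8 mm, 150 g, flush with the case's outline, its underside passing through the hinge axis. The hinge is stiff (0.15 N m): the lid stays at any angle and must be pushed both ways, 2 to 3 N at its edge.
- rack: Fixed rack, left or right of the case: two parallel brass rails 8 mm wide, 210 mm long along its y, on a wooden block. Origin: centre of the block's underside. The plane of the rail tops is 60 mm above the origin and rises towards +x by 0.33 rad; rail centre lines 25 mm either side of the middle, along the slope; wood between them 12 mm lower. Laid stick's centre: rack x -3, z 67.5 mm.
- knife_rest: Fixed rest, on the other side of the case from the rack: dark plate 110 x 70 x 12 mm with two aluminium forks 6 mm thick at x = -33 and 33 mm; seats 50 mm above the bench in notches 26 mm wide between lips 10 mm high. Origin: centre of its underside. The knife lies along its x, blade to +x.
- knife: Bench knife, about 90 g: orange handle 90 x 18 x 16 mm, steel blade 60 mm long, 16 wide, 2.5 thick, blunt, at mid-height of the handle. Origin: centre of the handle; x to the blade tip, at x = 105 mm; z up. On its rest the origin is 58 mm above the bench and fingers fit on the handle between the forks.
- knife_tip (a point): The middle of the end of the knife's blade. Axes as the knife.
- tool_pot: Clay pot of files, 90 mm across, 175 mm tall; bystander. Origin: centre of its underside.
- wheel_tin: Flat round tin with small white felt wheels, 72 mm across, 29 mm high; bystander. Origin: centre of its underside.
- loupe: Black loupe, 38 mm across, 29 mm high; bystander. Origin: centre of its underside.
- stick1: Buff stick with red end band: square wooden bar 80 x 16 x 16 mm, about 30 g, brown leather in the middle. Origin: its centre; x along its length. Starts in a pocket of the case, lying along the case's x. May be absent.
- stick2: Buff stick with blue end band: square wooden bar 80 x 16 x 16 mm, about 30 g, brown leather in the middle. Origin: its centre; x along its length. Starts in a pocket of the case, lying along the case's x. May be absent.
- stick3: Buff stick with green end band: square wooden bar 80 x 16 x 16 mm, about 30 g, brown leather in the middle. Origin: its centre; x along its length. Starts in a pocket of the case, lying along the case's x. May be absent.
- stick4: Buff stick with yellow end band: square wooden bar 80 x 16 x 16 mm, about 30 g, brown leather in the middle. Origin: its centre; x along its length. Starts in a pocket of the case, lying along the case's x. May be absent.
Things that resemble listed ones, but are neither listed nor needed, are in the scene too. Leave any purple look-alike of the rack alone.

How it is judged (in metres and radians):
On the way, in this order (a step that is already met when the one before it is completed fails the run):
1. the lid is levered up by more than 0.25 rad with the knife pressing on it (value of joint case_lid above 0.25 rad and contact force between knife and case above 0.2 N), for 0.1 s.
2. every stick lies across both rails of the rack, the lid still open (x of stick1 in the frame of rack between -0.022 and 0.016 m and y of stick1 in the frame of rack between -0.102 and 0.102 m and z of stick1 in the frame of rack between 0.058 and 0.077 m and angle between the x axis of stick1 and the x axis of rack, either way round between 0.2 and 0.48 rad and x of stick2 in the frame of rack between -0.022 and 0.016 m and y of stick2 in the frame of rack between -0.102 and 0.102 m and z of stick2 in the frame of rack between 0.058 and 0.077 m and angle between the x axis of stick2 and the x axis of rack, either way round between 0.2 and 0.48 rad and x of stick3 in the frame of rack between -0.022 and 0.016 m and y of stick3 in the frame of rack between -0.102 and 0.102 m and z of stick3 in the frame of rack between 0.058 and 0.077 m and angle between the x axis of stick3 and the x axis of rack, either way round between 0.2 and 0.48 rad and x of stick4 in the frame of rack between -0.022 and 0.016 m and y of stick4 in the frame of rack between -0.102 and 0.102 m and z of stick4 in the frame of rack between 0.058 and 0.077 m and angle between the x axis of stick4 and the x axis of rack, either way round between 0.2 and 0.48 rad and value of joint case_lid above 0.25 rad), for 0.2 s.
At the end, for the whole second after the job is handed in: Sticks at rest across both rails: centre within 19 mm of mid-slope and 102 mm of mid-rail, on the rails, square within 0.35 rad. Knife in both forks of its rest as at the start (13 mm along, 10 across, 5 in height, 0.2 rad). Lid shut (under 0.06 rad). Bystanders unmoved (3 cm) (x of stick1 in the frame of rack between -0.022 and 0.016 m and y of stick1 in the frame of rack between -0.102 and 0.102 m and z of stick1 in the frame of rack between 0.058 and 0.077 m and angle between the x axis of stick1 and the x axis of rack, either way round between 0.2 and 0.48 rad and x of stick2 in the frame of rack between -0.022 and 0.016 m and y of stick2 in the frame of rack between -0.102 and 0.102 m and z of stick2 in the frame of rack between 0.058 and 0.077 m and angle between the x axis of stick2 and the x axis of rack, either way round between 0.2 and 0.48 rad and x of stick3 in the frame of rack between -0.022 and 0.016 m and y of stick3 in the frame of rack between -0.102 and 0.102 m and z of stick3 in the frame of rack between 0.058 and 0.077 m and angle between the x axis of stick3 and the x axis of rack, either way round between 0.2 and 0.48 rad and x of stick4 in the frame of rack between -0.022 and 0.016 m and y of stick4 in the frame of rack between -0.102 and 0.102 m and z of stick4 in the frame of rack between 0.058 and 0.077 m and angle between the x axis of stick4 and the x axis of rack, either way round between 0.2 and 0.48 rad and x of knife in the frame of knife_rest between -0.013 and 0.013 m and y of knife in the frame of knife_rest between -0.01 and 0.01 m and z of knife in the frame of knife_rest between 0.053 and 0.063 m and angle between the x axis of knife and the x axis of knife_rest, either way round below 0.2 rad and x of knife_tip in the frame of knife_rest above 0.08 m and linear speed of each of stick1, stick2, stick3, stick4, knife below 0.02 m/s and value of joint case_lid below 0.06 rad); the robot touches nothing.
It fails at once if the tool pot is moved by more than 3 cm (distance of tool_pot from where it was at the start of the episode above 0.03 m).
It fails at once if the wheel tin is moved by more than 3 cm (distance of wheel_tin from where it was at the start of the episode above 0.03 m).
It fails at once if the loupe is moved by more than 3 cm (distance of loupe from where it was at the start of the episode above 0.03 m).
Of stick1, stick2, stick3, stick4 only 2 to 4 are there at a start; the rules pass over those that are not, and their reading is None.
At some moment in a run one of stick1, stick2, stick3, stick4 may be knocked a few centimetres aside while the robot is not near it.
It also fails if it takes over 210 s, if anything falls off the work surface, if the arm or the gripper's body presses on something with over 40 N, if the wrist force passes 120 N, or if a joint passes its speed limit or range.

### The arm

A 6-joint arm with a two-finger parallel gripper is mounted at the origin on the work surface. World frame = base frame: x ahead of the robot, y to its left, z up, the work surface at z = 0. Lengths are in mm, angles in rad, forces in N, time in s.
With the tool pointing down it reaches from about 350 to 875 mm from the base axis. Payload 15.5 kg.
Tool frame: the origin (TCP) lies between the finger pads; the fingertips stand 14 mm ahead of it and the grasp point (between the pads) lies 5 mm behind it; z points along the fingers, y is the line along which they close (so a half turn about z gives the same grasp; the last joint's range is limited). The gripper opens to 85 mm and grips with 20 to 120 N. Pads are 22 mm wide; open, the fingers measure 114 mm over their backs; the gripper's body (76 mm by 85 mm) begins 54 mm behind the grasp point. The pads swing forward as they close: fully open they stand 13 mm farther back than shut.
Start: joints at [1.093, 0.494, 1.345, -0, 1.302, -0.096], TCP at [233.445, 579.767, 245.277] pointing down, gripper open.
Joint ranges: [-2.91, 2.91], [-0.82, 2.16], [0.22, 2.67], [-1.22, 4.37], [0.12, 2.79], [-3.08, 3.08]. Speed limits (rad/s): [1.89, 1.89, 2.57, 3.01, 3.01, 3.01].

### API

Orientations are given as [roll, pitch, yaw] about the fixed x, y, z axes, in that order (R = Rz(yaw) Ry(pitch) Rx(roll)).
In Python, from plant import robot gives the robot as it stands. Calls block until the motion is done:
- robot.reach(position, orientation): joint-space move of the TCP to a pose.
- robot.move_straight(position, velocity=150, rot=None, guard=None): straight line of the TCP; rot=None keeps the orientation; velocity is the mean speed in mm/s. With guard (N) it stops when the force on the tool has changed by that much, and returns True; else False.
- robot.move_j(angles): joint-space move.
- robot.move_gripper(opening, strength=None): finger opening in mm; strength is the grip in N (None keeps the last); returns when the fingers have stopped.
- robot.dwell(seconds).
- robot.ik(position, orientation): joint angles nearest the present ones, or None.
- robot.read_camera(name): name is "side" or "top"; returns a dict with "frame" (480x640x3 uint8, blue, green, red), "mtx" (3x3 intrinsics, pixels), "dist" ([k1, k2, p1, p2, k3] as OpenCV has them; the pictures are not rectified), "R" (3x3) and "t" (3): a world point X has camera coordinates R X + t. Camera axes: x right, y down, z forward; pixel columns grow to the right and rows downward; lengths in mm; the calibration is good to about 2 mm. A picture is of the moment at which its call begins. There is no depth.
A pose or a line that the arm cannot do raises robot.IKError and nothing moves.
- robot.finish_job(): hands the job in; it is judged then, once.
Trained networks look in the newest picture that a camera, given by its name, has taken for a name from the list of things; names that differ only in an ending like _2 or _b are one class to them, and where a whole thing is asked for, a point or a joint stands for the part that bears it (a point fixed in the world has none). Each returns a list of dicts, best first, with "score" (0 to 1); they miss things now and then, are a little off and sometimes report something else, mostly with a low value. They report only what shows in the picture. A call takes as long as a camera call. They do not tell look-alikes from the thing itself.
- robot.silhouettes(camera, label): "pixels" (480x640 bool, what is visible of it) and "box" ([left, top, width, height] in pixels, round what is visible of it).
Readings, each from a call of its own:
- robot.current_time_s(): time.
- robot.current_joint_pos(): joint angles.
- robot.current_joint_vel(): joint speeds.
- robot.current_joint_torque(): joint torques, N m.
- robot.current_position(): TCP position.
- robot.current_eef_rot(): TCP orientation.
- robot.current_force(): force on the tool from outside, world axes, zero at the start.
- robot.current_moment(): the same for the moment, N m.
- robot.current_finger_gap(): finger opening in mm.
- robot.current_gripper_force(): force on a finger pad.
Only numpy, scipy, OpenCV 4.12 (cv2) and the standard library are available. Lean on these libraries where they do the work, as an engineer would, in place of code of your own. Each camera call takes 0.05 s, during which the arm holds its last target. There are 200 camera calls.

## Working session

There is one attempt and no reset: what is moved stays moved. The work goes in short steps, each a Python script; the robot and the scene stay as the last script left them, time stands still between calls to the robot, and variables do not carry over. Pictures are saved under pics/ and viewed, at most 14 in all, crops included, and the job is handed in when it is done.

```bash
ls; mkdir -p pics; python3 - <<'E'
from plant import robot
import cv2,numpy as np
for c in ("top","side"):
    d=robot.read_camera(c); cv2.imwrite(f"pics/{c}0.png",d["frame"])
    print(c,d["mtx"].tolist(),d["dist"],np.round(d["R"],4).tolist(),d["t"])
    for n in ["case","case_lid","rack","knife_rest","knife","tool_pot","wheel_tin","loupe","stick1"]:
        print(n,[(round(float(s["score"]),2),s["box"]) for s in robot.silhouettes(c,n)])
E
```

```text
pics
top [[507.4777661416182, 0.0, 323.72394760994626], [0.0, 507.4777661416182, 242.8377477134874], [0.0, 0.0, 1.0]] [-0.08584947  0.          0.          0.          0.        ] [[0.0014, -0.9998, -0.0173], [-0.9873, 0.0014, -0.1589], [0.1589, 0.0173, -0.9871]] [  16.12633976  547.37284086 1172.44239633]
case [(0.89, [273.3, 198.3, 108.3, 46.6])]
case_lid [(0.86, [273.1, 196.5, 108.3, 46.1])]
rack [(0.82, [153.0, 248.5, 87.9, 43.5]), (0.78, [157.4, 330.6, 96.3, 50.3]), (0.72, [358.5, 332.8, 94.8, 37.2])]
knife_rest [(0.92, [447.1, 250.6, 39.4, 52.3])]
knife [(0.91, [463.4, 227.2, 18.1, 64.7]), (0.42, [426.3, 173.3, 14.0, 14.4]), (0.18, [276.1, 197.6, 103.5, 46.5])]
tool_pot [(0.85, [190.8, 147.0, 42.8, 45.3])]
wheel_tin [(0.56, [336.0, 153.7, 30.0, 27.6])]
loupe [(0.64, [424.8, 170.0, 13.8, 16.1])]
stick1 [(0.55, [271.8, 195.7, 107.8, 45.2]), (0.18, [464.2, 226.3, 16.5, 68.3])]
side [[476.72294695345477, 0.0, 326.5141374084974], [0.0, 476.72294695345477, 237.3802779528987], [0.0, 0.0, 1.0]] [0.01362722 0.         0.         0.         0.        ] [[0.9176, -0.3974, -0.0047], [-0.2799, -0.6379, -0.7175], [0.2821, 0.6597, -0.6966]] [-491.26224204  184.25173849  927.83570114]
case [(0.85, [304.8, 187.2, 92.1, 99.1])]
case_lid [(0.86, [311.4, 191.3, 87.4, 79.6])]
rack [(0.97, [238.5, 135.5, 43.1, 72.3]), (0.76, [207.0, 283.1, 72.9, 124.2]), (0.58, [166.3, 160.0, 35.0, 77.9]), (0.24, [307.6, 190.0, 89.3, 96.9])]
knife_rest [(0.85, [333.0, 351.5, 67.1, 54.8])]
knife [(0.65, [342.8, 354.5, 84.5, 22.6])]
tool_pot [(0.84, [332.9, 105.2, 27.3, 70.3])]
wheel_tin [(0.74, [401.3, 223.0, 32.7, 28.8])]
loupe [(0.69, [447.8, 294.5, 19.9, 18.5])]
stick1 []
```

```bash
python3 - <<'E'
import cv2
a=cv2.imread("pics/top0.png")[130:400,130:510]; cv2.imwrite("pics/top0c.png",cv2.resize(a,(760,540),interpolation=cv2.INTER_CUBIC))
b=cv2.imread("pics/side0.png")[90:420,140:540]; cv2.imwrite("pics/side0c.png",cv2.resize(b,(720,594),interpolation=cv2.INTER_CUBIC))
E
```

```text
(no output)
```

View pics/top0c.png

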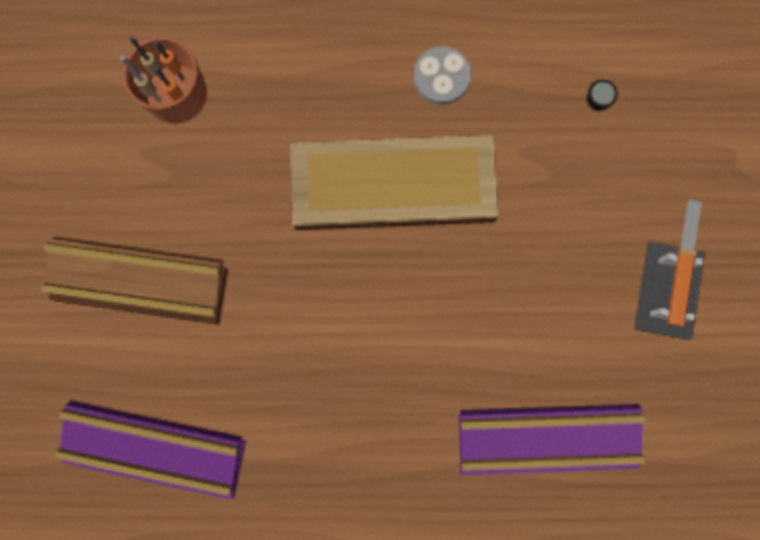

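View pics/side0c.png

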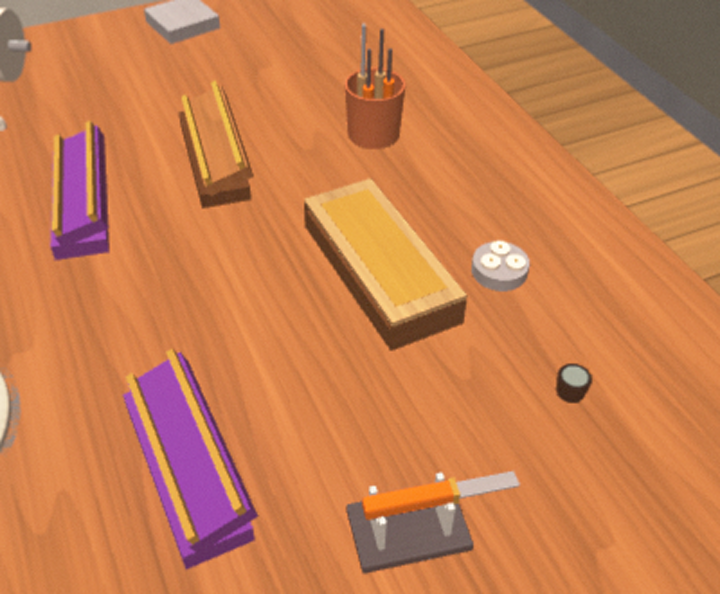

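Rack candidates, full top-image pixels: plain-wood one at (197,270); purple look-alikes at (205,355) and (405,351). The choice is the wooden one, left of the case, with the knife rest on the right at (467,276). The knife at (472,260) has an orange handle and its blade points to +x. Case is at (327,221), bystanders at (211,168), (351,167), (431,178).

```bash
cat > h.py <<'E'
import cv2,numpy as np
from scipy.optimize import minimize
from scipy.spatial.transform import Rotation as Ro
from plant import robot
def proj(d,P):
    return cv2.projectPoints(np.asarray(P,float).reshape(-1,3),cv2.Rodrigues(d["R"])[0],d["t"],d["mtx"],d["dist"])[0].reshape(-1,2)
def ray(d,uv,z):
    n=cv2.undistortPoints(np.array([[uv]],float),d["mtx"],d["dist"])[0,0]
    v=d["R"].T@np.array([n[0],n[1],1]);c=-d["R"].T@d["t"];return c+v*(z-c[2])/v[2]
def box(x0,x1,y0,y1,z0,z1): return np.array([[x,y,z] for x in(x0,x1) for y in(y0,y1) for z in(z0,z1)],float)
def place(p,P):
    c,s=np.cos(p[2]),np.sin(p[2]); P=np.asarray(P,float)
    return np.c_[p[0]+c*P[:,0]-s*P[:,1],p[1]+s*P[:,0]+c*P[:,1],P[:,2]]
S=4
def render(d,p,parts):
    m=np.zeros((480*S,640*S),np.uint8)
    for P in parts:
        h=cv2.convexHull(proj(d,place(p,P)).astype(np.float32))
        cv2.fillConvexPoly(m,np.round((h+.5)*S-.5).astype(np.int32),1)
    return m>0
def fit(views,parts,p0):
    """views: list of (cam dict, bool mask); maximises summed IoU over x,y,yaw"""
    up=[cv2.resize(m.astype(np.float32),None,fx=S,fy=S,interpolation=cv2.INTER_LINEAR)>.5 for _,m in views]
    def f(p): return -sum((lambda r:(r&u).sum()/max(1,(r|u).sum()))(render(d,p,parts)) if 0 else
                          (lambda r:(r&u).sum()/max(1,(r|u).sum()))(render(d,p,parts)) for (d,_),u in zip(views,up))/len(up)
    x0=np.array(p0,float); sim=np.vstack([x0]+[x0+e for e in np.diag([12,12,.12])])
    r=minimize(f,x0,method="Nelder-Mead",options=dict(initial_simplex=sim,xatol=.05,fatol=1e-4,maxiter=120))
    return r.x,-r.fun
def hsvmask(fr,lo,hi,near=None,k=9):
    m=cv2.inRange(cv2.cvtColor(fr,cv2.COLOR_BGR2HSV),lo,hi)>0
    if near is not None: m&=cv2.dilate(near.astype(np.uint8),np.ones((k,k)))>0
    return m
E
sed -i 's/ if 0 else$/ for (d,_),u in zip(views,up))\/len(up)/; /^ *(lambda r:(r&u).*len(up)$/d' h.py; grep -n "def f" -A2 h.py
cat > fit0.py <<'E'
from h import *
D={c:robot.read_camera(c) for c in("top","side")}
def sil(c,n,i=0): return robot.silhouettes(c,n)
M={}
for c in D:
    M[c,"case"]=robot.silhouettes(c,"case")[0]["pixels"]
    M[c,"knife"]=robot.silhouettes(c,"knife")[0]["pixels"]
T,Sd=D["top"],D["side"]
# case
p=ray(T,(327,221),21); c0=[p[0],p[1],0.0]
for vs in (("top",),("side",),("top","side")): print("case",vs,fit([(D[c],M[c,"case"]) for c in vs],[box(-50,50,-123,123,0,50)],c0))
# knife handle
p=ray(T,(470,273),58); k0=[p[0],p[1],-0.1]
hm={c:hsvmask(D[c]["frame"],(5,170,120),(14,255,255),M[c,"knife"]) for c in D}
for vs in (("top",),("side",),("top","side")): print("handle",vs,[hm[c].sum() for c in vs],fit([(D[c],hm[c]) for c in vs],[box(-45,45,-9,9,50,66)],k0))
for vs in (("top",),("side",),("top","side")): print("knife",vs,fit([(D[c],M[c,"knife"]) for c in vs],[box(-45,45,-9,9,50,66),box(45,105,-8,8,56.7,59.3)],k0))
# rack: rails
a=.33
p=ray(T,(197,270),60); r0=[p[0],p[1],-0.1]
def rails(s):
    out=[]
    for u in(-25,25):
        P=[[ (u+w)*np.cos(a)*s, y, 60+(u+w)*np.sin(a)] for w in(-4,4) for y in(-105,105)]
        out.append(np.array(P))
    return out
bm={}
for c,px in(("top",(197,270)),("side",(260,172))):
    ms=[s for s in robot.silhouettes(c,"rack") if s["pixels"][px[1]-8:px[1]+8,px[0]-8:px[0]+8].any()]
    near=ms[0]["pixels"]; hsv=cv2.cvtColor(D[c]["frame"],cv2.COLOR_BGR2HSV)
    bm[c]=hsvmask(D[c]["frame"],(17,120,90),(32,255,255),near); print(c,"rail px",bm[c].sum(),ms[0]["box"])
for s in(1,-1):
    for vs in (("top",),("side",),("top","side")): print("rails",s,vs,fit([(D[c],bm[c]) for c in vs],rails(s),r0))
E
python3 fit0.py
python3 - <<'E'
import cv2
b=cv2.imread("pics/side0.png"); f=lambda x,y,w,h,o:cv2.resize(b[y:y+h,x:x+w],o,interpolation=cv2.INTER_CUBIC)
import numpy as np
cv2.imwrite("pics/crop1.png",np.hstack([f(225,125,75,100,(390,520)),f(295,180,110,147,(390,520))]))
E
```

```text
21:def fit(views,parts,p0):
22-    """views: list of (cam dict, bool mask); maximises summed IoU over x,y,yaw"""
23-    up=[cv2.resize(m.astype(np.float32),None,fx=S,fy=S,interpolation=cv2.INTER_LINEAR)>.5 for _,m in views]
24:    def f(p): return -sum((lambda r:(r&u).sum()/max(1,(r|u).sum()))(render(d,p,parts)) for (d,_),u in zip(views,up))/len(up)
25-    x0=np.array(p0,float); sim=np.vstack([x0]+[x0+e for e in np.diag([12,12,.12])])
26-    r=minimize(f,x0,method="Nelder-Mead",options=dict(initial_simplex=sim,xatol=.05,fatol=1e-4,maxiter=120))
case ('top',) (array([6.04796687e+02, 1.00751639e+01, 4.05630765e-02]), np.float64(0.9828103795698483))
case ('side',) (array([6.00864262e+02, 1.20089832e+01, 2.55415927e-02]), np.float64(0.9693008283280337))
case ('top', 'side') (array([6.03293547e+02, 1.07890563e+01, 3.59558060e-02]), np.float64(0.9589463966919982))
handle ('top',) [np.int64(269)] (array([ 4.70098632e+02, -3.29231341e+02, -2.19864149e-01]), np.float64(0.7273342354533153))
handle ('side',) [np.int64(795)] (array([ 4.70313970e+02, -3.24111350e+02, -1.68329966e-01]), np.float64
[... 565 characters left out ...]
2, 136.3, 36.6, 67.4]
rails 1 ('top',) (array([ 4.81799181e+02,  3.23612358e+02, -1.37904512e-01]), np.float64(0.8204164965291956))
rails 1 ('side',) (array([ 4.77889837e+02,  3.24358265e+02, -1.34258333e-01]), np.float64(0.8500426985482493))
rails 1 ('top', 'side') (array([ 4.79974226e+02,  3.25818794e+02, -1.46988585e-01]), np.float64(0.6766708631318987))
rails -1 ('top',) (array([ 4.81992242e+02,  3.24620716e+02, -1.42742060e-01]), np.float64(0.7093843020523265))
rails -1 ('side',) (array([ 4.78748835e+02,  3.27223988e+02, -1.49573018e-01]), np.float64(0.5295683027794205))
rails -1 ('top', 'side') (array([ 4.80672311e+02,  3.18751502e+02, -1.44716660e-01]), np.float64(0.5620408997574102))
```

View pics/crop1.png

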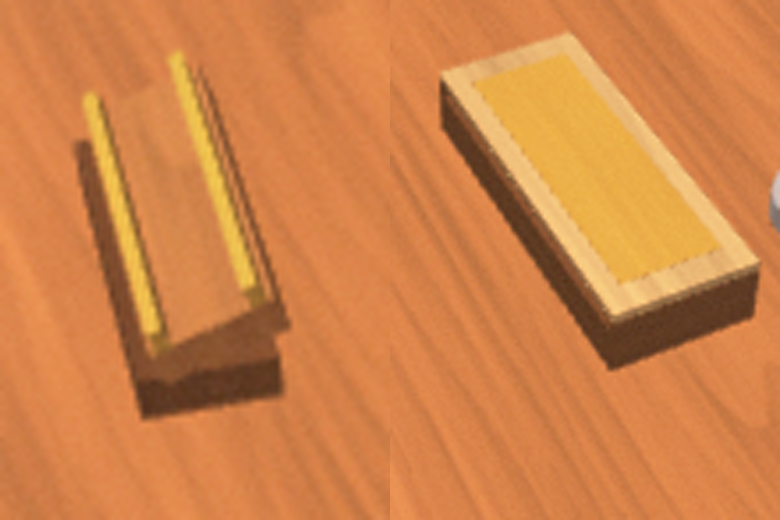

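The crop confirms the wooden rack rises towards +x; the fit also prefers that (0.85 against 0.53). The lid sits level on the case, and the dark band under its edge faces the robot. Both cameras agree to about 4 mm, so I'll use the averages.

```bash
cat >> h.py <<'E'
CASE=(603.,11.,.035); KN=(471.3,-327.,-.195); RACK=(480.,324.,-.138)
def down(yaw): return Ro.from_euler("xyz",[np.pi,0,yaw])
def eul(R): return [float(v) for v in R.as_euler("xyz")]
def inframe(f,p): return place(f,[p])[0]
E
python3 - <<'E'
from h import *
print(robot.current_eef_rot())
R0=down(CASE[2]); Rz=Ro.from_euler("z",CASE[2])
for th in (0,.3,.6,.9,1.1,1.3):
    Q=Ro.from_euler("y",-th); h=np.array([50,0,42.]); p=h+Q.apply(np.array([-135,0,37.5+3-5])-h)
    q=robot.ik(list(inframe(CASE,p)),eul(Rz*Q*Ro.from_euler("x",np.pi))); print(th,np.round(inframe(CASE,p)),None if q is None else np.round(q,2))
robot.move_gripper(50)
x,y,yaw=KN
robot.reach([x,y,160],eul(down(yaw)))
robot.move_straight([x,y,53],100)
robot.move_gripper(10,100)
print("gap",robot.current_finger_gap(),robot.current_gripper_force())
f0=np.array(robot.current_force())
robot.move_straight([x,y,170],100)
print(np.array(robot.current_force())-f0,robot.current_time_s(),robot.current_finger_gap())
d=robot.read_camera("side"); cv2.imwrite("pics/lift.png",cv2.resize(d["frame"][280:430,300:500],(800,600)))
E
```

```text
[3.14156117e+00 5.46498996e-06 2.75880933e+00]
0 [468.   6.  36.] [-0.11  0.62  1.93 -0.    0.59  1.42]
0.3 [478.   7. -19.] None
0.6 [504.   8. -68.] [-0.18  1.07  2.31  2.98  0.84 -1.64]
0.9 [ 543.    9. -107.] [-0.21  1.4   2.3   2.95  1.44 -1.7 ]
1.1 [ 575.   10. -126.] [-0.21  1.55  2.19  2.92  1.68 -1.71]
1.3 [ 610.   11. -138.] [-0.2   1.64  2.05  2.91  1.83 -1.7 ]
gap 16.4277135374482 97.51632571220398
[ 1.31594263 -1.02316333 -9.18767984] 8.0667 16.52930923365574
```

View pics/lift.png

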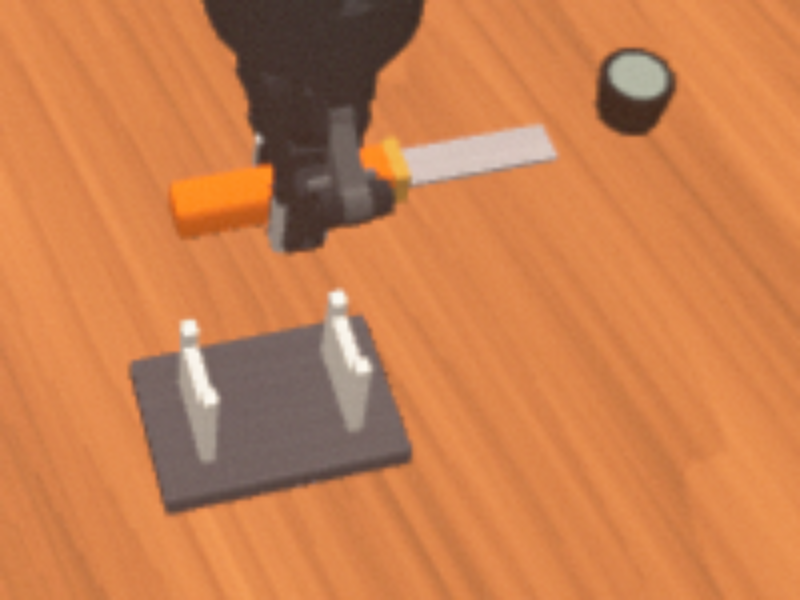

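The knife is gripped squarely at mid-handle and both forks are empty. The lid's edge rises on the robot's side, so I'll push it up with the level blade's tip along the lid's arc.

```bash
cat > lever.py <<'E'
from h import *
o=eul(down(CASE[2]))
tip=lambda x,z:[float(v) for v in inframe(CASE,np.array([x-105,0,z-5]))]
robot.reach(tip(-100,120),o)
robot.move_straight(tip(-100,37.5),100)
f0=np.array(robot.current_force())
hit=robot.move_straight(tip(-30,37.5),50,guard=8)
print("hit",hit,np.array(robot.current_position())-tip(-30,37.5),np.array(robot.current_force())-f0)
d=robot.read_camera("side"); cv2.imwrite("pics/ins.png",cv2.resize(d["frame"][170:350,240:480],(800,600)))
if hit: raise SystemExit
r=80
for th in np.r_[0:.65:.08]:
    robot.move_straight(tip(50-r*np.cos(th),42+r*np.sin(th)-1.25),60)
    print(round(th,2),np.round(np.array(robot.current_force())-f0,1))
robot.dwell(.3)
d=robot.read_camera("side"); cv2.imwrite("pics/lev.png",cv2.resize(d["frame"][150:330,240:480],(800,600)))
print(robot.current_time_s())
E
python3 lever.py
```

```text
hit False [-0.34440586  0.02713504 -0.01167752] [ 0.34709977  0.1114258  -0.78518865]
0.0 [ 1.3  0.3 -0.5]
0.08 [-0.1  0.5 -1.6]
0.16 [-0.3  0.1 -2. ]
0.24 [ 0.2  0.2 -1.4]
0.32 [-0.3  0.3 -0.7]
0.4 [ 0.  -0.4 -1.3]
0.48 [ 1.2  0.7 -0.8]
0.56 [ 1.  -1.1 -1.1]
0.64 [ 1.2 -1.4 -0.2]
14.65
```

```bash
python3 -c "
import cv2,os,numpy as np
print(os.listdir('pics'))
a=[cv2.resize(cv2.imread('pics/'+n),(400,300)) for n in ('ins.png','lev.png') if os.path.exists('pics/'+n)]
cv2.imwrite('pics/pair.png',np.hstack(a))"
```

```text
['lev.png', 'side0c.png', 'crop1.png', 'top0c.png', 'side0.png', 'lift.png', 'ins.png', 'top0.png']
```

View pics/pair.png

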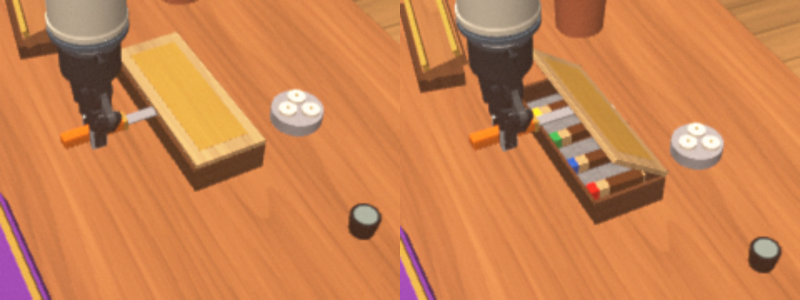

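The lid is levered up to about 0.6 rad with the blade under it, and four sticks show (yellow, green, blue, red from the far end). I'll keep opening, then return the knife.

```bash
cat > open2.py <<'E'
from h import *
tip=lambda x,z:[float(v) for v in inframe(CASE,np.array([x-105,0,z-5]))]
r=80
for th in np.r_[.72:1.77:.08]:
    robot.move_straight(tip(50-r*np.cos(th),42+r*np.sin(th)-1.25),60)
print(np.round(robot.current_force(),1))
robot.move_straight(tip(-40,150),150)
x,y,yaw=KN
robot.reach([x,y,170],eul(down(yaw)))
robot.move_straight([x,y,75],100)
print("hit",robot.move_straight([x,y,53],30,guard=10),robot.current_position())
robot.move_gripper(42)
robot.dwell(.2)
robot.move_straight([x,y,170],120)
robot.reach([430,-150,250],eul(down(CASE[2]+np.pi/2)))
D={c:robot.read_camera(c) for c in("top","side")}
for n in ("knife","stick1","stick2","stick3","stick4","case_lid"):
    for c in D: print(n,c,[(round(float(s["score"]),2),s["box"]) for s in robot.silhouettes(c,n)[:2]])
for c in D: cv2.imwrite(f"pics/{c}1.png",D[c]["frame"])
a=cv2.resize(D["side"]["frame"][90:420,140:540],(480,396)); b=cv2.resize(D["top"]["frame"][130:400,250:500],(320,346)); b=cv2.copyMakeBorder(b,0,50,0,0,0)
cv2.imwrite("pics/after.png",np.hstack([a,b])); print(robot.current_time_s())
E
python3 open2.py
```

```text
[ 0.   0.6 -1.9]
hit True [ 471.07387222 -326.84932131   53.677292  ]
knife top [(0.61, [290.4, 209.8, 6.6, 30.0])]
knife side [(0.62, [340.2, 352.4, 91.9, 26.1])]
stick1 top [(0.8, [288.5, 210.6, 10.8, 29.8]), (0.68, [310.9, 203.7, 6.9, 31.9])]
stick1 side [(0.84, [323.4, 204.6, 29.1, 19.4]), (0.77, [330.1, 218.7, 34.6, 18.6])]
stick2 top [(0.8, [288.5, 210.6, 10.8, 29.8]), (0.68, [310.9, 203.7, 6.9, 31.9])]
stick2 side [(0.84, [323.4, 204.6, 29.1, 19.4]), (0.77, [330.1, 218.7, 34.6, 18.6])]
stick3 top [(0.8, [288.5, 210.6, 10.8, 29.8]), (0.68, [310.9, 203.7, 6.9, 31.9])]
stick3 side [(0.84, [323.4, 204.6, 29.1, 19.4]), (0.77, [330.1, 218.7, 34.6, 18.6])]
stick4 top [(0.8, [288.5, 210.6, 10.8, 29.8]), (0.68, [310.9, 203.7, 6.9, 31.9])]
stick4 side [(0.84, [323.4, 204.6, 29.1, 19.4]), (0.77, [330.1, 218.7, 34.6, 18.6])]
case_lid top [(0.75, [267.8, 172.9, 113.7, 27.7])]
case_lid side [(0.59, [346.5, 156.5, 71.5, 97.0]), (0.43, [340.0, 235.1, 32.7, 22.1])]
26.0333
```

View pics/after.png

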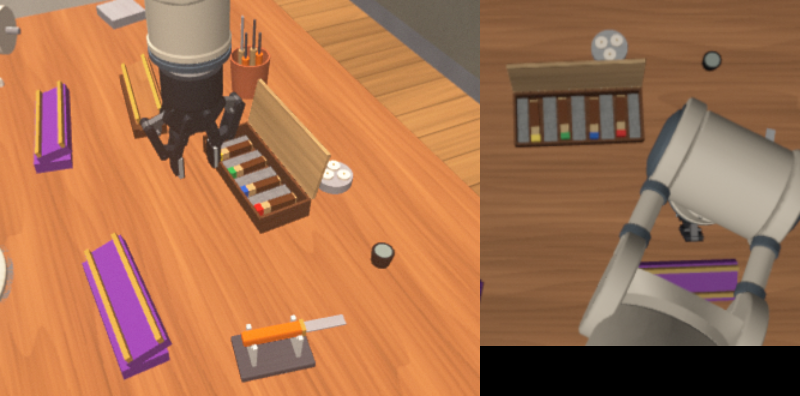

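Lid is open past vertical, the knife is back in both forks, and four sticks lie in their pockets (top-view crop columns 536, 565, 594, 621). Next I'll localise the sticks and move the first one.

```bash
cat > sticks.py <<'E'
from h import *
def find():
    """fit every stick seen in the case; returns list of (world pose, score, cams), in order of falling y"""
    D={c:robot.read_camera(c) for c in("top","side")}; out=[]
    S_={c:[s for s in robot.silhouettes(c,"stick1") if s["score"]>.3] for c in D}
    for py in(82.5,27.5,-27.5,-82.5):
        p0=inframe(CASE,[0,py,0]); vs=[]
        for c in D:
            e=proj(D[c],[[p0[0],p0[1],21]])[0]
            k=[s for s in S_[c] if np.hypot(*(np.argwhere(s["pixels"]).mean(0)[::-1]-e))<12]
            if k: vs.append((D[c],k[0]["pixels"]))
        if vs:
            p,q=fit(vs,[box(-40,40,-8,8,5,21)],[p0[0],p0[1],CASE[2]]); 
            l=place((0,0,-CASE[2]),[[p[0]-CASE[0],p[1]-CASE[1],0]])[0]
            out.append((p,q,len(vs))); print("pocket",py,"local",np.round(l[:2],1),"dyaw",round(p[2]-CASE[2],3),"iou",round(q,2),"views",len(vs))
    return out
A=.33
def move(px,py,pyaw,ry):
    o=eul(down(pyaw)); robot.move_gripper(28)
    robot.reach([px,py,120],o); robot.move_straight([px,py,50],120)
    print("touch",robot.move_straight([px,py,26],40,guard=6),round(robot.current_position()[2],1))
    zc=robot.current_position()[2]-13
    robot.move_gripper(8,40); print("gap",robot.current_finger_gap())
    robot.move_straight([px,py,150],150)
    if robot.current_finger_gap()<12: print("MISSED"); return False
    Q=Ro.from_euler("z",RACK[2])*Ro.from_euler("y",-A); o=eul(Q*Ro.from_euler("x",np.pi)); n=Q.apply([0,0,1])
    t=inframe(RACK,[-3,ry,67.5])+n*zc
    P=lambda h:[float(v) for v in t+n*h]
    robot.reach(P(90),o); robot.move_straight(P(8),120)
    print("down",robot.move_straight(P(-3),20,guard=4),np.round((np.array(robot.current_position())-t)@n,1))
    robot.move_gripper(30); robot.move_straight(P(90),150); print("t",robot.current_time_s())
    return True
E
python3 - <<'E'
from sticks import *
f=find()
p=f[0][0]
if f[0][2]: move(p[0],p[1],CASE[2]+np.clip(p[2]-CASE[2],-.1,.1),75)
E
```

```text
pocket 82.5 local [-0.5 83.5] dyaw 0.031 iou 0.79 views 2
pocket 27.5 local [ 1.4 28.3] dyaw 0.065 iou 0.85 views 2
pocket -27.5 local [  1.  -29.8] dyaw -0.023 iou 0.76 views 2
pocket -82.5 local [  2.1 -81.7] dyaw -0.039 iou 0.87 views 2
touch False 26.0
gap 14.688901373968783
down True 0.8
t 34.7167
```

```bash
python3 - <<'E'
from sticks import *
robot.reach([430,-100,250],eul(down(CASE[2])))
f=find()
D={c:robot.read_camera(c) for c in("top","side")}
a=cv2.resize(D["side"]["frame"][120:220,220:320],(400,400),interpolation=cv2.INTER_CUBIC); b=cv2.resize(D["top"]["frame"][220:320,140:240],(400,400),interpolation=cv2.INTER_CUBIC)
cv2.imwrite("pics/r1.png",np.hstack([a,b]))
E
```

```text
pocket 27.5 local [-1.1 29.4] dyaw 0.044 iou 0.88 views 1
pocket -27.5 local [ -0.4 -27.6] dyaw -0.025 iou 0.88 views 1
pocket -82.5 local [ 24.6 -81.3] dyaw -0.133 iou 0.42 views 1
```

View pics/r1.png

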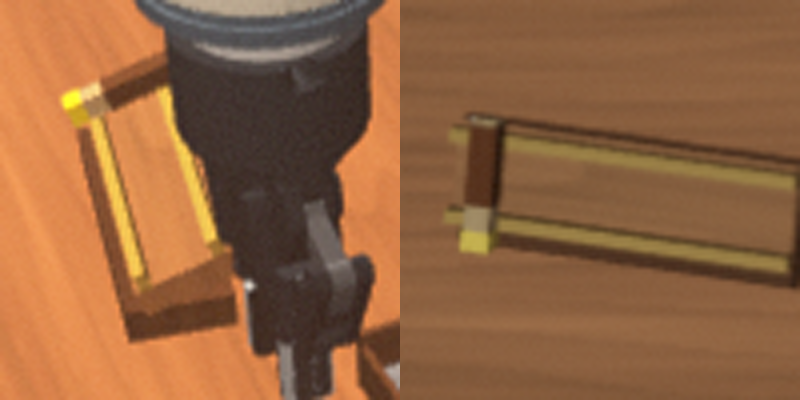

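The yellow stick lies across both rails, maybe a few mm low on the slope. I'll move the arm farther away, measure its pose in the rack frame, and re-measure the remaining sticks.

```bash
cat >> sticks.py <<'E'
def park(): robot.reach([380,-260,280],eul(down(0)))
def onrack():
    """fit sticks on the rack (pose of a tilted box), print in rack frame"""
    D={c:robot.read_camera(c) for c in("top","side")}; R=Ro.from_euler("y",-A).as_matrix()
    B=(R@box(-40,40,-8,8,-8,8).T).T+[0,0,67.5]; res={}
    for c in D:
        for s in robot.silhouettes(c,"stick1"):
            if s["score"]<.3: continue
            uv=np.argwhere(s["pixels"]).mean(0)[::-1]; p0=ray(D[c],uv,67.5)
            l=place((0,0,-RACK[2]),[[p0[0]-RACK[0],p0[1]-RACK[1],0]])[0]
            if abs(l[0])>45 or abs(l[1])>125: continue
            p,q=fit([(D[c],s["pixels"])],[B],[p0[0],p0[1],RACK[2]])
            l=place((0,0,-RACK[2]),[[p[0]-RACK[0],p[1]-RACK[1],0]])[0]
            print(c,"rack-frame",np.round(l[:2],1),"dyaw",round(p[2]-RACK[2],3),"iou",round(q,2))
E
python3 - <<'E'
from sticks import *
park(); onrack(); find()
E
```

```text
top rack-frame [-0.6 78.5] dyaw -0.015 iou 0.93
pocket 27.5 local [ 1.9 29.2] dyaw 0.055 iou 0.77 views 2
pocket -27.5 local [  0.3 -30.1] dyaw -0.026 iou 0.84 views 2
pocket -82.5 local [  3.4 -81.7] dyaw -0.05 iou 0.88 views 2
```

```bash
python3 - <<'E'
from sticks import *
for py,ry in((27.5,25),(-27.5,-25)):
    f=find(); want=inframe(CASE,[0,py,0])
    p=[g for g in f if np.hypot(*(g[0][:2]-want[:2]))<8]
    if not p: print("not found",py); break
    p=p[0][0]
    if not move(p[0],p[1],CASE[2],ry): break
    park(); onrack()
E
```

```text
pocket 27.5 local [ 2.3 28.4] dyaw 0.059 iou 0.84 views 2
pocket -27.5 local [  0.7 -29.8] dyaw -0.034 iou 0.84 views 2
pocket -82.5 local [  3.7 -82.7] dyaw -0.012 iou 0.81 views 2
touch False 26.0
gap 14.608926294224394
down True 0.5
t 46.2667
top rack-frame [-1.5 24.1] dyaw -0.007 iou 0.94
top rack-frame [  2.  -14.7] dyaw 0.04 iou 0.12
top rack-frame [-0.3 78.5] dyaw -0.012 iou 0.93
pocket -27.5 local [  1.5 -29.7] dyaw -0.038 iou 0.81 views 2
pocket -82.5 local [  3.  -81.9] dyaw -0.036 iou 0.88 views 2
touch False 26.0
gap 14.838139064589145
down True 0.8
t 56.9
top rack-frame [-3.5 23.6] dyaw -0.009 iou 0.91
top rack-frame [ -3.6 -27. ] dyaw -0.016 iou 0.93
top rack-frame [-1.4 78.4] dyaw -0.033 iou 0.92
side rack-frame [-30.6  67.2] dyaw 0.09 iou 0.34
side rack-frame [-37.2 -39.7] dyaw 0.095 iou 0.25
```

```bash
python3 - <<'E'
from sticks import *
f=find(); want=inframe(CASE,[0,-82.5,0])
p=[g for g in f if np.hypot(*(g[0][:2]-want[:2]))<8]
if p and move(p[0][0][0],p[0][0][1],CASE[2],-75): park(); onrack()
D={c:robot.read_camera(c) for c in("top","side")}
a=cv2.resize(D["side"]["frame"][90:420,140:540],(480,396)); b=cv2.resize(D["top"]["frame"][140:310,140:400],(320,209)); b=cv2.copyMakeBorder(b,0,187,0,0,0)
cv2.imwrite("pics/r4.png",np.hstack([a,b])); print(robot.current_time_s())
E
```

```text
pocket -82.5 local [  2.4 -81.5] dyaw -0.045 iou 0.83 views 2
touch False 26.0
gap 14.63210855766046
down True 0.6
t 67.2917
top rack-frame [-1.3 78.3] dyaw -0.025 iou 0.93
top rack-frame [ -3.5 -27.2] dyaw -0.013 iou 0.93
top rack-frame [-2.5 23.7] dyaw 0.002 iou 0.93
top rack-frame [ -0.6 -76.7] dyaw 0.004 iou 0.89
side rack-frame [-31.9 -34. ] dyaw 0.054 iou 0.13
side rack-frame [-29.   65.9] dyaw -1.784 iou 0.61
69.5083
```

View pics/r4.png

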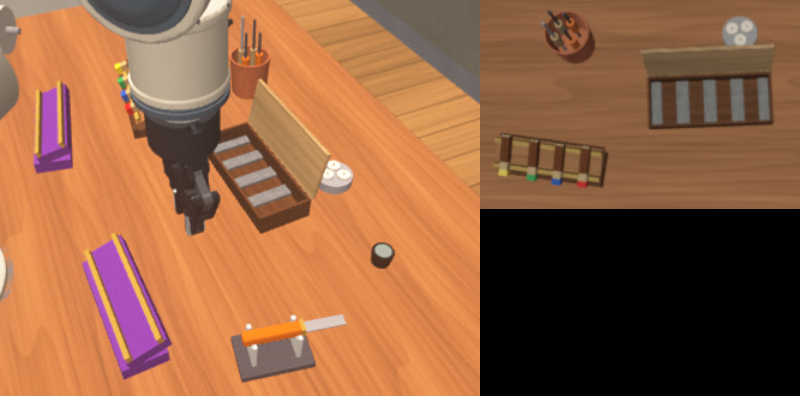

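All four sticks lie squarely across both rails (top-view pixels about (503,160) to (583,170) in the composite). The case is empty, and the knife and bystanders are in place. Now the lid gets shut from behind with closed fingers.

```bash
cat > shut.py <<'E'
from h import *
o=eul(down(CASE[2])); robot.move_gripper(0)
L=lambda x,z:[float(v) for v in inframe(CASE,np.array([x,0,z]))]
robot.reach(L(30,280),o); robot.move_straight(L(120,280),200)
def T(th,r=80):
    return L(50-r*np.cos(th)+8*np.sin(th)+11, 42+r*np.sin(th)+8*np.cos(th)+14)
robot.move_straight([*L(120,0)[:2],T(1.75)[2]],150)
f0=np.array(robot.current_force())
for th in np.r_[1.75:.05:-.1]:
    if robot.move_straight(T(th),80,guard=25): print("guard",th,np.array(robot.current_force())-f0)
print("end",robot.move_straight(T(-.03),30,guard=15),np.array(robot.current_position())-T(0),np.array(robot.current_force())-f0)
p=robot.current_position(); robot.move_straight([p[0],p[1],250],150)
robot.reach([380,-200,300],eul(down(0))); 
D={c:robot.read_camera(c) for c in("top","side")}
for c in D:
    m=robot.silhouettes(c,"case")[0]["pixels"]; print(c,fit([(D[c],m)],[box(-50,50,-123,123,0,50)],CASE))
a=cv2.resize(D["side"]["frame"][90:420,140:540],(480,396)); b=cv2.resize(D["top"]["frame"][130:310,140:400],(320,222)); b=cv2.copyMakeBorder(b,0,174,0,0,0)
cv2.imwrite("pics/end.png",np.hstack([a,b])); print(robot.current_time_s())
E
python3 shut.py
```

```text
end True [ 0.4085467  -0.00740501 -0.05870828] [-0.76442182  0.81828131 11.77945251]
top (array([6.04453188e+02, 1.02653901e+01, 4.81542239e-02]), np.float64(0.9791838530495518))
side (array([6.00731004e+02, 1.21120506e+01, 4.13885929e-02]), np.float64(0.9840483761663973))
80.8083
```

View pics/end.png

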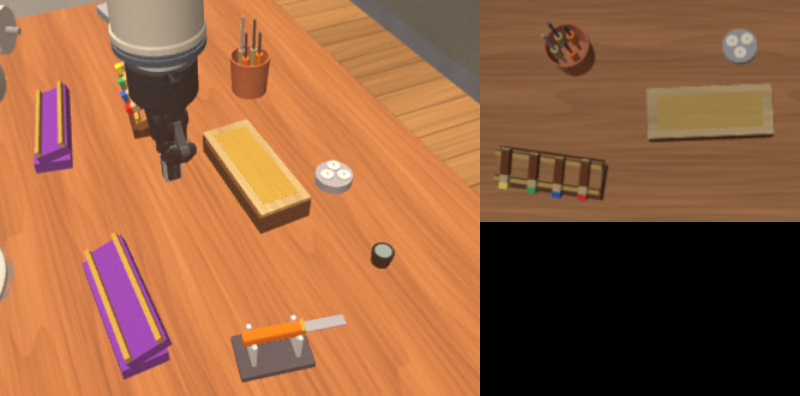

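The lid lies shut at the expected height and four sticks are on the rack. One last numeric check of the knife and sticks, then I hand in.

```bash
python3 - <<'E'
from sticks import *
onrack(); d=robot.read_camera("side"); m=robot.silhouettes("side","knife")[0]["pixels"]
p,q=fit([(d,m)],[box(-45,45,-9,9,50,66),box(45,105,-8,8,56.7,59.3)],KN); print(p,q,"start 470.5 -325.5 -.196")
if np.hypot(p[0]-470.5,p[1]+325.5)<5 and abs(p[2]+.196)<.1: print(robot.finish_job())
E
```

```text
top rack-frame [ 0.3 78.4] dyaw -0.016 iou 0.91
top rack-frame [-2.5 23.8] dyaw -0.005 iou 0.94
top rack-frame [ -2.9 -26.8] dyaw -0.02 iou 0.94
top rack-frame [ -0.6 -77.3] dyaw -0.015 iou 0.91
side rack-frame [-28.3 -84.3] dyaw 0.052 iou 0.29
side rack-frame [-35.5  10.3] dyaw 0.087 iou 0.23
side rack-frame [-33.3  66.7] dyaw 0.108 iou 0.21
side rack-frame [-31.4 -31. ] dyaw -0.141 iou 0.04
[ 4.69824958e+02 -3.25744036e+02 -1.96710303e-01] 0.8793881927982843 start 470.5 -325.5 -.196
the job is handed in; nothing more can be done
None
```

I levered the case open with the knife, laid all four sticks squarely across the rack, put the knife back in its rest and shut the lid; I handed the job in after about 81 s of robot time, and no verdict came back.

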